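Close up the stamp racks in the corner guide

ROBOT

A 6-joint arm with a two-finger parallel gripper is mounted at the origin on the work surface. World frame = base frame: x ahead of the robot, y to its left, z up, the work surface at z = 0. Lengths are in mm, angles in rad, forces in N, time in s.
With the tool pointing down it reaches from about 275 to 750 mm from the base axis. Payload 10.2 kg.
Tool frame: the origin (TCP) lies midway between the tips of the shut fingers; the grasp point (between the pads) lies 19 mm behind it (ctrl.grasp_offset is the distance from the TCP to the grasp point, in mm); z points along the fingers, y is the line along which they close (so a half turn about z gives the same grasp; the last joint's range is limited). The gripper opens to 85 mm and grips with 20 to 120 N. Pads are 22 mm wide; open, the fingers measure 114 mm over their backs; the gripper's body (76 mm by 85 mm) begins 54 mm behind the grasp point. The pads swing forward as they close: fully open they stand 13 mm farther back than shut.
Start: joints at [-1.499, 0.313, 1.498, -0, 1.331, -0.223], TCP at [152.525, -502.362, 231.294] pointing down, gripper open.
Joint ranges: [-2.94, 2.94], [-0.97, 2.17], [0.19, 2.56], [-1.23, 4.37], [0.02, 3.11], [-2.88, 2.88]. Speed limits (rad/s): [2.39, 2.39, 3.01, 3.14, 3.14, 3.14].

INTERFACE

Orientations are given as a unit quaternion [w, x, y, z].
In Python, from rig import ctrl, viewer, models gives the robot as it stands. The module is installed in compiled form; this text tells all that it offers.
- The arm moves only by the shell command python3 -m pendant 'ROWS' [OPENING] [FORCE]. ROWS is text: rows parted by semicolons, each of 4 numbers parted by spaces: the shift along the tool's x, y, z in m, then the turn about the tool's z in rad. In form: x y z yaw; .... A call has 1 to 10 rows; each row shifts and turns the commanded pose from where the row before left it, along the tool's axes as they then stand; what a row does not reach is not made up. A row lasts 1/8 s, in which the tool goes at most 62.5 mm and 10.7 degrees, less where a joint would pass 70% of its speed; a pose out of reach is approached as far as the arm can. A call is refused whole if a number of a shift passes 0.0625 or a number of a turn 0.188, either way. A call with a gripper value outside its range is refused whole. OPENING is the opening, from 0 (shut) to 1 (fully open), set as the call begins (- or left out, the last holds). The fingers move at their own pace and stop on an object; FORCE is the grip in N (left out, the last holds). Time passes only in rows, so rows that do not move let the fingers close. It gives the time, the measured TCP pose, the force, the opening and the grip force at its end, in the units of the state.
- ctrl.sense(): the state, without advancing time (a new reading comes with each control period).
- viewer.capture(name): name is "scene" or "top"; returns a dict with "color" (480x640x3 uint8, red, green, blue), "vertical_fov" (degrees; the focal length in pixels is half the picture's height over the tangent of half this angle, whatever the lens; pixels are square), "cx", "cy" (the principal point, pixels), "dist" ([k1, k2, p1, p2, k3] as OpenCV has them; the pictures are not rectified), "pose" (4x4, takes a point from camera to world coordinates). Camera axes: x right, y down, z forward; pixel columns grow to the right and rows downward; lengths in mm; the calibration is good to about 2 mm. A picture is of the moment at which its call begins. There is no depth.
- ctrl.finish_job(): hands the job in; it is judged then, once.
Trained networks look in the newest picture that a camera, given by its name, has taken for a name from the list of things; names that differ only in an ending like _2 or _b are one class to them, and where a whole thing is asked for, a point or a joint stands for the part that bears it (a point fixed in the world has none). Each returns a list of dicts, best first, with "p" (0 to 1); they miss things now and then, are a little off and sometimes report something else, mostly with a low value. They report only what shows in the picture. A call takes as long as a camera call.
- models.boxes_of(camera, query): "at" ([x, y, z] in mm, in world coordinates, good to about 4 mm: the middle of the surface that is visible of it).
The state is a dict: "time_s": time; "joints": joint angles; "dq": joint speeds; "tau": joint torques, N m; "eef_pos": TCP position; "ee_rot": TCP orientation; "force": force on the tool from outside, world axes, zero at the start; "wrist_torque": the same for the moment, N m; "grip_width": opening from 0.0 (shut) to 1.0 (fully open); "grip_force": force on a finger pad.
Only numpy, scipy, OpenCV 4.12 (cv2) and the standard library are available. Lean on these libraries where they do the work, as an engineer would, in place of code of your own. Each camera call takes 0.05 s, during which the arm holds its last target. There are 200 camera calls.

TASK

Tidy the two loose wooden stamp racks: with the fingertips, push them along the table until both lie flush against the long rail of the wooden corner guide and form one closed row, tight against the guide's end stop and against each other, in either order. Push only on the wood, never on the freshly inked black stamps standing in it, do not lift or tip the racks, and leave everything else where it stands.

Things in the scene. Friction and masses are not known exactly. Their poses are not given: they have to be found in the camera images.
- guide: L-shaped guide of brown wooden strips 25 mm wide, 22 mm high, screwed down. Origin: inner corner of the L, at table level. Long rail: its face is the plane x = 0, from the corner 440 mm along -y. End stop: its face is the plane y = 0, from the corner 100 mm along -x. Racks go at x < 0, y < 0. Axes: x away from the robot (within 0.12 rad of world x), y to the robot's left, z up.
- rack_long: The long stamp rack: pale wooden block 80 (x) x 130 (y) x 30 (z) mm with paint spots, black stamps on top. About 0.3 kg. Origin: centre of its underside, at table level; its y axis runs along its length, z up. Starts turned up to 0.3 rad from the guide. Loose, slides on the table under 1 to 5 N.
- rack_short: The short stamp rack: the same kind of block, 80 (x) x 95 (y) x 30 (z) mm. About 0.25 kg. Origin: centre of its underside, at table level; its y axis runs along its length, z up. Starts turned up to 0.3 rad from the guide. Loose, slides on the table under 1 to 5 N.
- rack_long_stamps: Eight small black stamps (about 16 mm square, two rows of four) fixed upright in the long rack's top, from 30 to 48 mm above the table, at least 14 mm in from the edges of the wood. Same origin and axes as the long rack. Inked: not to be touched.
- rack_short_stamps: Four such stamps (two rows of two) in the short rack, 14 mm or more in from the edges. Same origin and axes as the short rack. Inked: not to be touched.
- tub: Bystander: open kraft-board ink tub, 76 mm across the rim, 50 mm high, to the left of the end stop. Origin: centre of its underside.
- stamp_a: Bystander: loose black stamp 22 x 22 x 38 mm standing on the robot's side of the racks, between them. Origin: centre of its underside.
- stamp_b: Bystander: loose black stamp 22 x 22 x 38 mm standing beyond the long rail. Origin: centre of its underside.
- paint_bottle: Bystander: paint bottle, 56 mm across, 130 mm high, front right. Origin: centre of its underside.
- brush: Bystander: brush 170 mm long lying on the table, front left. Origin: on its underside, near the middle.
- ink_jar: Bystander: jar 64 mm across, 70 mm high, to the right of the racks. Origin: centre of its underside.

How it is judged (in metres and radians):
At the end, for the whole second after the job is handed in: Both racks lie flat and still on the table, each within 5 mm of touching the long rail and turned less than 0.05 rad from it; one of them (either) is within 5 mm of the end stop and the other's place along the rail is within 8 mm of a row with no gaps (((y of rack_long in the frame of guide above -0.07 m and y of rack_short in the frame of guide above -0.1855 m) or (y of rack_short in the frame of guide above -0.0525 m and y of rack_long in the frame of guide above -0.168 m)) and x of rack_long in the frame of guide between -0.045 and -0.035 m and y of each of rack_long, rack_short in the frame of guide below -0.04 m and angle between the y axis of each of rack_long, rack_short and the y axis of guide, either way round below 0.05 rad and height (world z) of each of rack_long, rack_short below 0.004 m and angle between each of rack_long, rack_short's own z axis and vertical below 0.05 rad and linear speed of each of rack_long, rack_short below 0.01 m/s and x of rack_short in the frame of guide between -0.045 and -0.035 m).
It fails at once if the long rack is lifted (over 10 mm) or tipped (over 0.2 rad) (height (world z) of rack_long above 0.01 m or angle between rack_long's own z axis and vertical above 0.2 rad).
It fails at once if the fingers touch the stamps of the long rack (over 2 N) (contact force between the fingers and rack_long_stamps above 2 N).
It fails at once if the short rack is lifted (over 10 mm) or tipped (over 0.2 rad) (height (world z) of rack_short above 0.01 m or angle between rack_short's own z axis and vertical above 0.2 rad).
It fails at once if the fingers touch the stamps of the short rack (over 2 N) (contact force between the fingers and rack_short_stamps above 2 N).
It fails at once if the tub, a loose stamp, the paint bottle, the brush or the ink jar is moved more than 15 mm or tipped over (distance of any of tub, stamp_a, stamp_b, paint_bottle, brush, ink_jar from where it was at the start of the episode above 0.015 m or angle between any of tub, stamp_a, stamp_b, paint_bottle, ink_jar's own z axis and vertical above 0.4 rad).
It also fails if it takes over 58 s, if anything falls off the work surface, if the arm or the gripper's body presses on something with over 40 N, if the wrist force passes 120 N, or if a joint passes its speed limit or range.

## Working session

There is one attempt and no reset: what is moved stays moved. The work goes in short steps, Python scripts to look and compute and a shell command to move; the robot and the scene stay as the last step left them, time stands still between calls to the robot, and variables do not carry over. Pictures are saved under pics/ and viewed, at most 10 in all, crops included, and the job is handed in when it is done.

```bash
mkdir -p pics; cat > h.py <<'E'
import numpy as np, cv2
from rig import ctrl, viewer, models
def K(c):
    f=240/np.tan(np.radians(c["vertical_fov"])/2)
    return np.array([[f,0,c["cx"]],[0,f,c["cy"]],[0,0,1.]])
def p2w(c,uv,z):
    n=cv2.undistortPoints(np.array(uv,float).reshape(-1,1,2),K(c),np.array(c["dist"],float)).reshape(-1,2)
    T=np.array(c["pose"]); d=np.c_[n,np.ones(len(n))]@T[:3,:3].T; o=T[:3,3]
    return o+d*((z-o[2])/d[:,2])[:,None]
def w2p(c,P):
    T=np.linalg.inv(np.array(c["pose"]))
    return cv2.projectPoints(np.array(P,float).reshape(-1,1,3),cv2.Rodrigues(T[:3,:3])[0],T[:3,3],K(c),np.array(c["dist"],float))[0].reshape(-1,2)
E
python3 - <<'E'
from h import *
for n in ["top","scene"]:
    c=viewer.capture(n); cv2.imwrite(f"pics/{n}0.png",c["color"][...,::-1])
    print(n,np.round(np.array(c["pose"])[:3,3]),c["dist"])
    for q in ["guide","rack_long","rack_short","tub","stamp_a","paint_bottle","brush","ink_jar"]:
        print(q,[(np.round(b["at"]).tolist(),round(b["p"],2)) for b in models.boxes_of(n,q)][:3])
print(ctrl.sense())
E
```

```text
top [ 409.  -57. 1169.] [-0.04024257  0.          0.          0.          0.        ]
guide [([648.0, 48.0, 18.0], 0.68)]
rack_long [([515.0, 92.0, 30.0], 0.85)]
rack_short [([490.0, -133.0, 32.0], 0.74), ([421.0, -410.0, 90.0], 0.61), ([418.0, -17.0, 35.0], 0.25)]
tub [([570.0, 316.0, 18.0], 0.66), ([519.0, 92.0, 49.0], 0.33)]
stamp_a [([699.0, 115.0, 28.0], 0.57), ([424.0, -17.0, 34.0], 0.45), ([499.0, -130.0, 50.0], 0.4)]
paint_bottle [([421.0, -409.0, 86.0], 0.65)]
brush [([522.0, 92.0, 46.0], 0.71), ([348.0, 341.0, 17.0], 0.68)]
ink_jar [([503.0, -430.0, 71.0], 0.6)]
scene [1147.  480.  654.] [-0.1102901  0.         0.         0.         0.       ]
guide [([663.0, 95.0, 20.0], 0.83), ([514.0, -120.0, 35.0], 0.71)]
rack_long [([538.0, 111.0, 28.0], 0.65), ([515.0, -121.0, 34.0], 0.41)]
rack_short [([516.0, -118.0, 35.0], 0.92)]
tub [([562.0, 303.0, 30.0], 0.97)]
stamp_a [([423.0, -13.0, 19.0], 0.72), ([712.0, 118.0, 24.0], 0.63), ([538.0, 113.0, 27.0], 0.2)]
paint_bottle [([435.0, -404.0, 63.0], 0.74), ([709.0, 118.0, 24.0], 0.65), ([426.0, -16.0, 19.0], 0.58)]
brush [([352.0, 344.0, 20.0], 0.57)]
ink_jar [([516.0, -420.0, 43.0], 0.85)]
{'time_s': 0.9, 'joints': array([-1.49938374e+00,  3.12875667e-01,  1.49771681e+00,  2.66230266e-05,
        1.33100634e+00, -2.23406522e-01]), 'dq': array([-0.00039108, -0.00102842,  0.00140327,  0.00017551,  0.0005504 ,
        0.000213  ]), 'tau': array([-1.70846717e-03, -4.12159681e+01, -2.59895682e+01, -3.15065399e-04,
        4.99669150e-04, -5.38034726e-06]), 'eef_pos': array([ 152.53901556, -502.34992999,  231.30029726]), 'ee_rot': array([-2.09471973e-06,  9.89155336e-01,  1.46873147e-01,  1.31275632e-05]), 'force': array([-0.23532847,  0.39798246, -0.49897755]), 'wrist_torque': array([-0.02744787, -0.00382668,  0.01618343]), 'grip_force': 0.0, 'grip_width': 1.0022934127667975}
```

View pics/top0.png

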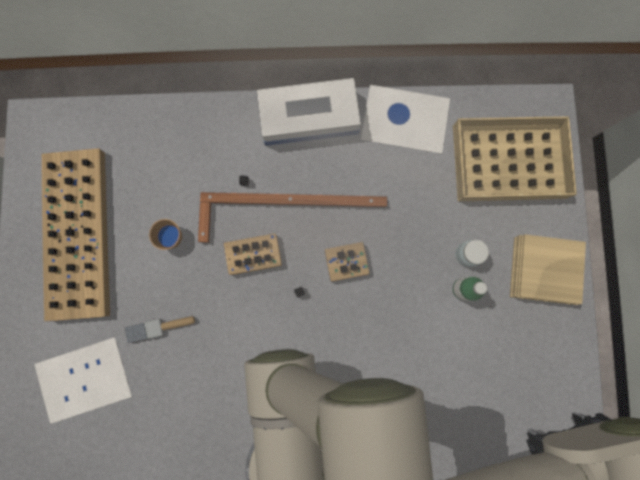

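View pics/scene0.png

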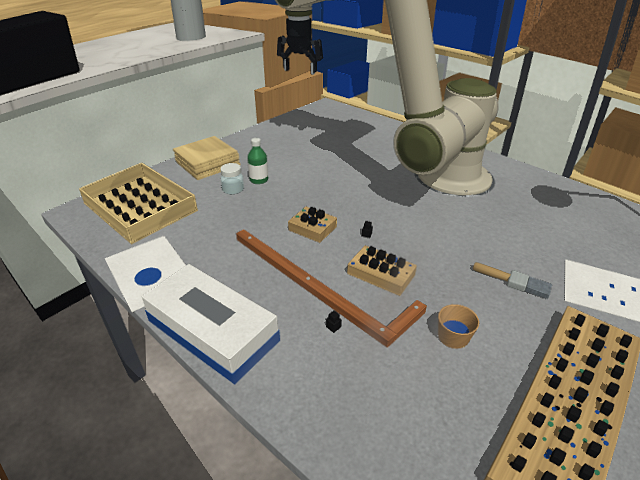

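Top view: guide corner is near (210,205), the rail ends at (388,203), the long rack is at (253,254), the short rack at (347,262), stamp_a at (300,292) and the tub at (166,235). Next I fit the racks and guide precisely.

```bash
cat > m.py <<'E'
from h import *
import sys
def ortho(c,z,x0=380,x1=720,y0=-200,y1=280,s=1.6):
    # image: columns = -y, rows = -x
    H,W=int((x1-x0)*s),int((y1-y0)*s)
    r,q=np.mgrid[:H,:W]; P=np.stack([x1-r/s,y1-q/s,np.full(r.shape,z)],-1).reshape(-1,3)
    uv=w2p(c,P).reshape(H,W,2).astype(np.float32)
    return cv2.remap(c["color"],uv[...,0],uv[...,1],cv2.INTER_CUBIC)
def segs(c):
    im=c["color"]; hsv=cv2.cvtColor(im,cv2.COLOR_RGB2HSV)
    m=((hsv[...,1]>70)&(hsv[...,0]<30)).astype(np.uint8)
    return im,hsv,m
def rects(c,z=30):
    """wood racks: rect in world at height z; (cx,cy,len,wid,angle of long axis from world y)"""
    o=ortho(c,z); hsv=cv2.cvtColor(o,cv2.COLOR_RGB2HSV)
    m=((hsv[...,1]>60)&(hsv[...,0]>=11)&(hsv[...,0]<30)).astype(np.uint8)
    m=cv2.morphologyEx(m,cv2.MORPH_OPEN,np.ones((5,5)))
    res=[]
    for k in cv2.findContours(m,cv2.RETR_EXTERNAL,cv2.CHAIN_APPROX_NONE)[0]:
        if cv2.contourArea(k)<2000: continue
        b=cv2.boxPoints(cv2.minAreaRect(k)); w=np.c_[720-b[:,1]/1.6,280-b[:,0]/1.6]
        e=w[1]-w[0]; f=w[2]-w[1]
        if np.hypot(*e)<np.hypot(*f): e,f=f,e
        if e[1]<0:e=-e
        res.append([*w.mean(0),np.hypot(*e),np.hypot(*f),np.arctan2(-e[0],e[1])]); cv2.drawContours(o,[b.astype(int)],0,(255,0,0),1)
    return o,res
E
python3 - <<'E'
from m import *
c=viewer.capture("top")
o,r=rects(c)
for k in r: print(np.round(k,3))
o2=ortho(c,22); hsv=cv2.cvtColor(o2,cv2.COLOR_RGB2HSV)
m=((hsv[...,1]>110)&((hsv[...,0]<11)|(hsv[...,0]>170))).astype(np.uint8)
ks=[k for k in cv2.findContours(m,cv2.RETR_EXTERNAL,cv2.CHAIN_APPROX_NONE)[0] if cv2.contourArea(k)>2000]
for k in ks:
    k=k[:,0,:]; print(k.min(0),k.max(0))
    y=280-k[:,0]/1.6; x=720-k[:,1]/1.6
    print("x",x.min(),x.max(),"y",y.min(),y.max())
# lower face of rail: per column lowest mask row
cols=np.arange(int((280-160)*1.6),int((280+150)*1.6),4); L=[];U=[]
for q in cols:
    rr=np.where(m[:,q])[0]
    if len(rr)>5: L.append((280-q/1.6,720-rr.max()/1.6));U.append((280-q/1.6,720-rr.min()/1.6))
for n,A in(("near",L),("far",U)):
    A=np.array(A); print(n,np.polyfit(A[:,0],A[:,1],1))
for X in range(590,640,8):
    rr=np.where(m[int((720-X)*1.6),:])[0]; 
    if len(rr): print(X,280-rr.min()/1.6,280-rr.max()/1.6)
cv2.imwrite("pics/o.png",o[...,::-1])
E
```

```text
[ 4.74754e+02 -1.36624e+02  9.44960e+01  4.84790e+01  1.75000e-01]
[ 5.15649e+02 -1.30012e+02  9.28890e+01  2.63830e+01  1.62000e-01]
[5.14707e+02 9.37110e+01 1.30171e+02 8.04080e+01 1.54000e-01]
[ 5.99997e+02  3.46840e+01  3.79947e+02  1.23804e+02 -5.20000e-02]
near [  4.7962963 323.75     ]
far [  4.89814815 330.625     ]
614 203.125 203.125
622 221.875 221.875
638 221.25 221.25<stdin>:18: RankWarning: Polyfit may be poorly conditioned
<stdin>:18: RankWarning: Polyfit may be poorly conditioned
```

View pics/o.png

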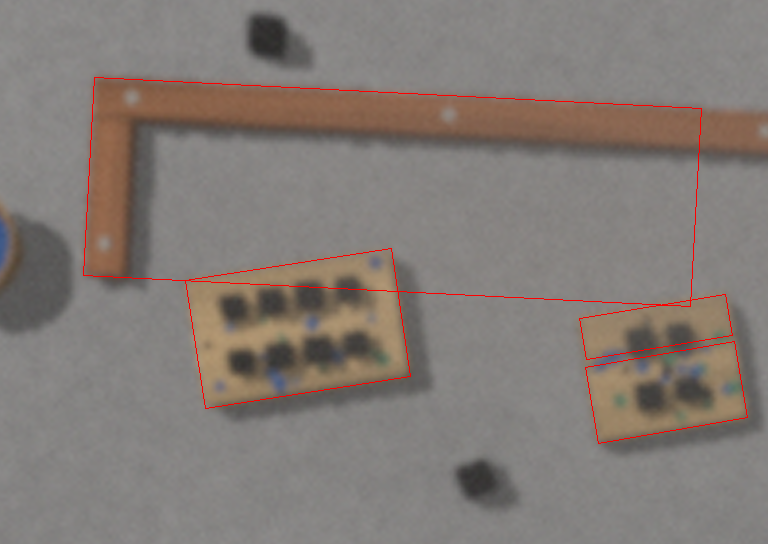

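Rectified view: guide inner corner at about (132,120), guide yaw −0.052. Long rack is at about (298,328), short rack at about (663,368), both turned about +0.16. In guide axes that is long (−126,−112) and short (−138,−341). I push long to the rail first, using two fingers.

```bash
python3 -m pendant '0 0 0 0.174; 0 0 0 0.173; 0.022 -0.0558 0 0; 0.022 -0.0558 0 0; 0.022 -0.0558 0 0; 0.022 -0.0558 0 0; 0.022 -0.0558 0 0; 0.022 -0.0558 0 0; 0.022 -0.0558 0 0; 0.022 -0.0558 0 0' 1
```

```text
time_s: 2.2
eef_pos: [352.1, -63.9, 231.7]
ee_rot: [0.0, 1.0, -0.026, 0.001]
force: [1.5, -1.2, 0.2]
grip_width: 0.998
grip_force: 0.0
```

```bash
python3 -m pendant '0.022 -0.0558 0 0; 0.022 -0.0558 0 0; 0.022 -0.0558 0 0; 0 0 0.06 0; 0 0 0.06 0;0 0 0.04 0; 0 0 0 0' 1
```

```text
time_s: 3.08
eef_pos: [424.8, 98.0, 69.7]
ee_rot: [-0.0, 1.0, -0.026, -0.003]
force: [0.7, -0.6, 1.2]
grip_width: 0.999
grip_force: 0.0
```

```bash
python3 -m pendant '0 0 0.04 0; 0 0 0.027 0; 0.02 0 0 0; 0.01 0 0 0; 0.01 0 0 0; 0.01 0 0 0; 0.01 0 0 0; 0.01 0 0 0; 0.01 0 0 0; 0.01 0 0 0'
```

```text
time_s: 4.32
eef_pos: [516.7, 93.2, 4.3]
ee_rot: [0.0, 1.0, -0.026, -0.0]
force: [-4.9, -0.8, 4.6]
grip_width: 0.999
grip_force: 2.4
```

```bash
python3 - <<'E'
from h import *
for n in ["scene","top"]:
    c=viewer.capture(n)
    if n=="scene": cv2.imwrite("pics/s1.png",cv2.resize(c["color"][180:330,260:460,::-1],(800,600)))
print(ctrl.sense()["force"])
E
```

```text
[ 0.28206248  0.30123158 -0.06329985]
```

View pics/s1.png

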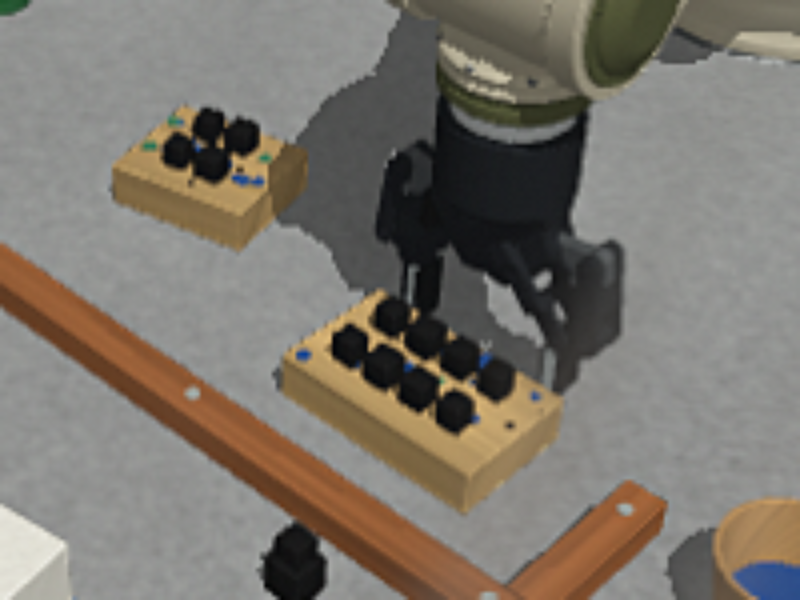

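Crop: long rack (about 420,400) is being pushed squarely by both fingertips on its near face, stamps untouched. The rail gap is about 30 mm.

```bash
python3 -m pendant '0.008 0 0 0; 0.008 0 0 0; 0.006 0 0 0; 0.004 0 0 0; 0.003 0 0 0'
```

```text
time_s: 5.05
eef_pos: [545.2, 91.7, 4.2]
ee_rot: [0.0, 1.0, -0.026, -0.0]
force: [-1.0, 0.4, -0.7]
grip_width: 0.998
grip_force: 0.9
```

```bash
python3 -m pendant '0.002 0 0 0; 0.002 0 0 0'
```

```text
time_s: 5.3
eef_pos: [549.1, 91.6, 4.2]
ee_rot: [-0.0, 1.0, -0.026, -0.0]
force: [-2.5, -0.3, -0.5]
grip_width: 1.002
grip_force: 0.8
```

```bash
python3 -m pendant '0.002 0 0 0; 0.002 0 0 0'
```

```text
time_s: 5.55
eef_pos: [553.1, 91.3, 4.3]
ee_rot: [-0.0, 1.0, -0.026, -0.0]
force: [-2.5, 0.5, -1.4]
grip_width: 0.996
grip_force: 0.8
```

```bash
python3 -m pendant '0.002 0 0 0; 0.002 0 0 0'
```

```text
time_s: 5.8
eef_pos: [553.9, 91.2, 4.2]
ee_rot: [0.0, 1.0, -0.026, -0.005]
force: [-25.3, -1.6, 18.2]
grip_width: 1.003
grip_force: 12.8
```

```bash
python3 -m pendant '0.002 0 0 0; 0.002 0 0 0'; python3 - <<'E'
from m import *
c=viewer.capture("top"); cv2.imwrite("pics/o1.png",ortho(c,30)[...,::-1])
E
```

```text
time_s: 6.05
eef_pos: [553.9, 91.3, 4.2]
ee_rot: [0.0, 1.0, -0.025, -0.01]
force: [-48.0, -3.9, 36.4]
grip_width: 0.998
grip_force: 24.1
```

View pics/o1.png

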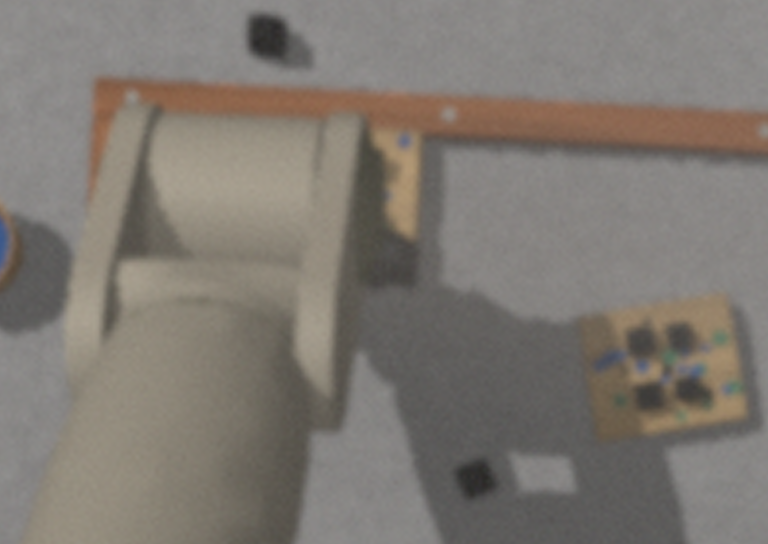

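Long rack is flush on the rail (its right end at col 420 → needs about 53 mm left). The short rack is unmoved at (663,368). Now move over to the short rack.

```bash
python3 -m pendant '-0.03 0 0 0; -0.02 0 -0.05 0; 0 0 -0.03 0; -0.022 0.057 0 0; -0.022 0.057 0 0; -0.022 0.057 0 0; -0.021 0.057 0 0; 0 0 0 0; 0 0 0 0' 0.6
```

```text
time_s: 7.22
eef_pos: [412.8, -129.6, 84.6]
ee_rot: [0.0, 1.0, -0.026, 0.001]
force: [-0.2, -0.2, -0.8]
grip_width: 0.602
grip_force: 0.0
```

```bash
python3 -m pendant '0 0 0.05 0; 0 0 0.029 0; 0.02 0 0 0; 0.01 0 0 0; 0.01 0 0 0; 0.01 0 0 0; 0.01 0 0 0; 0.01 0 0 0; 0.01 0 0 0; 0.01 0 0 0'
```

```text
time_s: 8.48
eef_pos: [502.8, -134.4, 5.3]
ee_rot: [-0.0, 1.0, -0.026, 0.0]
force: [-1.0, 0.5, 1.8]
grip_width: 0.601
grip_force: 1.2
```

```bash
python3 -m pendant '0.008 0 0 0; 0.008 0 0 0; 0.006 0 0 0; 0.004 0 0 0; 0.003 0 0 0; 0.002 0 0 0'
```

```text
time_s: 9.22
eef_pos: [533.2, -135.9, 5.3]
ee_rot: [-0.0, 1.0, -0.026, -0.0]
force: [-2.6, 0.4, 0.8]
grip_width: 0.597
grip_force: 1.0
```

```bash
python3 -m pendant '0.002 0 0 0; 0.002 0 0 0;0.002 0 0 0'
```

```text
time_s: 9.6
eef_pos: [539.3, -136.2, 5.3]
ee_rot: [-0.0, 1.0, -0.026, 0.0]
force: [-1.8, -0.0, 0.0]
grip_width: 0.6
grip_force: 0.7
```

```bash
python3 -m pendant '0.002 0 0 0; 0.002 0 0 0;0.001 0 0 0'
```

```text
time_s: 9.98
eef_pos: [542.4, -136.4, 5.2]
ee_rot: [-0.0, 1.0, -0.026, -0.003]
force: [-16.3, -0.8, 10.6]
grip_width: 0.601
grip_force: 8.2
```

```bash
python3 -m pendant '0.002 0 0 0; 0.001 0 0 0'
```

```text
time_s: 10.22
eef_pos: [542.4, -136.3, 5.2]
ee_rot: [-0.001, 1.0, -0.026, -0.006]
force: [-34.3, -2.1, 24.6]
grip_width: 0.599
grip_force: 17.6
```

Both racks reach the rail at the same gx, so the guide model is consistent. Now rotate the tool and go to the short rack's right end.

```bash
python3 -m pendant '-0.03 0 0 0; 0 0 -0.05 0; 0 0 -0.03 0; 0.033 0.045 0 -0.1745; 0 0 0 -0.1745; 0 0 0 -0.1745; 0 0 0 -0.1745; 0 0 0 -0.1745; 0 0 0 -0.1745; 0 0 0 -0.1745' 0.3
```

```text
time_s: 11.48
eef_pos: [548.2, -181.9, 85.4]
ee_rot: [0.0, 0.832, 0.554, 0.0]
force: [-0.8, 0.9, 0.1]
grip_width: 0.301
grip_force: 0.0
```

```bash
python3 -m pendant '0 0 0 -0.1745; 0 0 0 -0.1745; -0.045 0 0 0; 0 0 0 0; 0 0 0 0'; python3 - <<'E'
from m import *
s=ctrl.sense(); q=s["ee_rot"]; print(s["eef_pos"],2*np.arctan2(q[2],q[1]), s["joints"][5])
c=viewer.capture("top"); cv2.imwrite("pics/o2.png",ortho(c,30,y0=-260,y1=220)[...,::-1])
E
```

```text
time_s: 12.1
eef_pos: [545.5, -226.4, 85.2]
ee_rot: [-0.0, 0.726, 0.688, 0.0]
force: [-0.5, 0.5, -0.3]
grip_width: 0.3
grip_force: 0.0
[ 545.5134909  -226.42271436   85.23717044] 1.5178957233417731 -0.5390326333265999
```

View pics/o2.png

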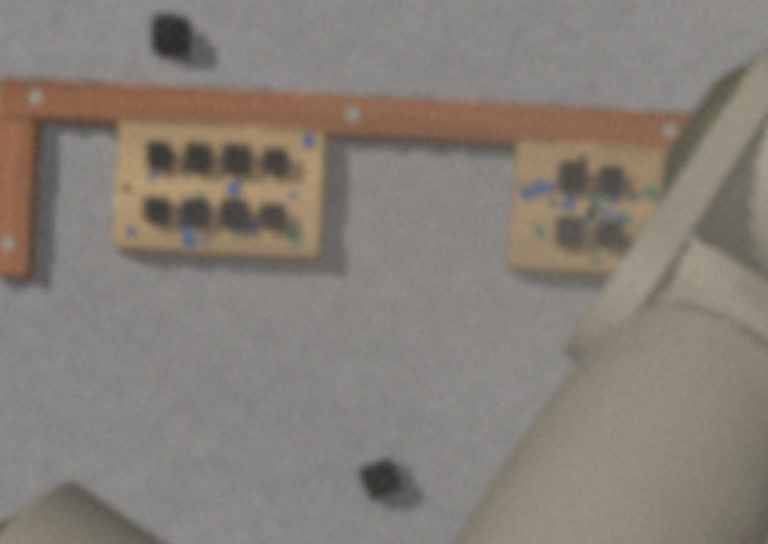

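Both racks are flush to the rail. Gap from long rack to stop ≈ (115−35)/1.6 = 50 mm, and between racks ≈ (512−322)/1.6 = 119 mm. Tool is at gx −78, so I shift 33 mm toward the rail, descend and push.

```bash
python3 -m pendant '0 0.033 0 0; 0 0 0.05 0; 0 0 0.028 0; 0.02 0 0 0; 0.01 0 0 0; 0.01 0 0 0; 0.01 0 0 0; 0.01 0 0 0; 0.01 0 0 0; 0.01 0 0 0'
```

```text
time_s: 13.4
eef_pos: [582.7, -147.9, 7.4]
ee_rot: [0.0, 0.725, 0.688, 0.0]
force: [0.7, -1.9, 0.8]
grip_width: 0.297
grip_force: 1.3
```

```bash
python3 -m pendant '0.01 0 0 0; 0.01 0 0 0; 0.01 0 0 0; 0.01 0 0 0; 0.01 0 0 0; 0.01 0 0 0; 0.01 0 0 0; 0 0 0 0'
```

```text
time_s: 14.4
eef_pos: [586.1, -77.6, 7.1]
ee_rot: [-0.0, 0.725, 0.689, 0.0]
force: [-0.0, 0.1, -0.5]
grip_width: 0.296
grip_force: 0.0
```

```bash
python3 - <<'E'
from m import *
print(ctrl.sense()["force"])
c=viewer.capture("top"); viewer.capture("scene"); cv2.imwrite("pics/o3.png",ortho(c,30,y0=-260,y1=220)[...,::-1])
E
```

```text
[-0.01096739  0.12794605 -0.49987977]
```

View pics/o3.png

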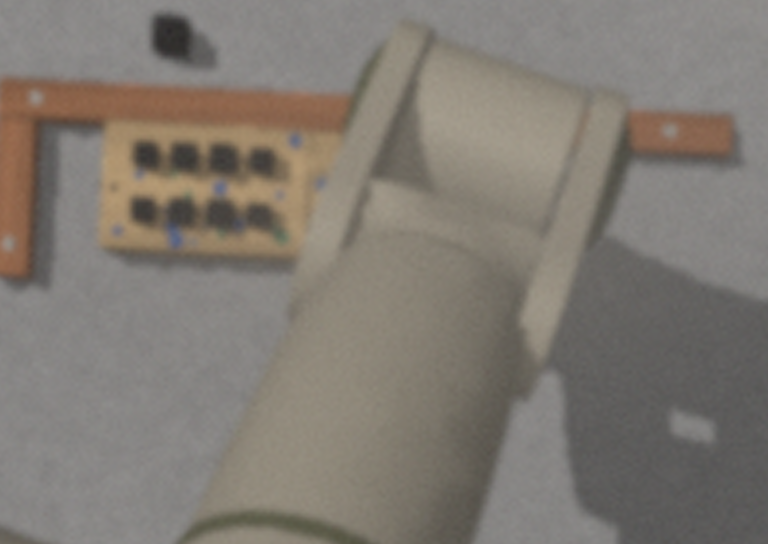

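The short rack has closed on the long one, and the remaining gap to the stop is about (102−35)/1.6 = 42 mm. Keep pushing.

```bash
python3 -m pendant '0.006 0 0 0; 0.008 0 0 0; 0.008 0 0 0; 0.006 0 0 0; 0.004 0 0 0; 0.003 0 0 0;0.002 0 0 0'
```

```text
time_s: 15.38
eef_pos: [588.2, -41.6, 7.3]
ee_rot: [-0.0, 0.725, 0.688, -0.0]
force: [-0.0, -2.0, -1.9]
grip_width: 0.301
grip_force: 1.6
```

```bash
python3 -m pendant '0.002 0 0 0;0.002 0 0 0; 0.002 0 0 0'
```

```text
time_s: 15.75
eef_pos: [588.5, -35.6, 7.3]
ee_rot: [-0.0, 0.725, 0.688, -0.0]
force: [-1.4, -3.3, -1.7]
grip_width: 0.301
grip_force: 1.6
```

```bash
python3 -m pendant '0.002 0 0 0;0.002 0 0 0'
```

```text
time_s: 16.0
eef_pos: [588.8, -31.9, 7.3]
ee_rot: [0.0, 0.725, 0.688, -0.0]
force: [-1.8, -13.5, -2.7]
grip_width: 0.297
grip_force: 6.8
```

```bash
python3 -m pendant '0.002 0 0 0;0.002 0 0 0'
```

```text
time_s: 16.25
eef_pos: [588.8, -31.8, 7.4]
ee_rot: [0.002, 0.725, 0.689, -0.002]
force: [-6.0, -34.3, -2.8]
grip_width: 0.302
grip_force: 16.9
```

Firm stop. Retreat and check.

```bash
python3 -m pendant '-0.03 0 0 0; -0.05 0 0 0; 0 0 -0.06 0; -0.06 0 -0.03 0; -0.06 0 0 0; -0.06 0 0 0; 0 0 0 0'; python3 - <<'E'
from m import *
c=viewer.capture("top"); o=ortho(c,30,y0=-260,y1=220); cv2.imwrite("pics/o4.png",o[...,::-1])
E
```

```text
time_s: 17.12
eef_pos: [575.0, -286.7, 95.2]
ee_rot: [0.0, 0.727, 0.687, 0.0]
force: [-0.3, 0.5, -0.0]
grip_width: 0.299
grip_force: 0.0
```

View pics/o4.png

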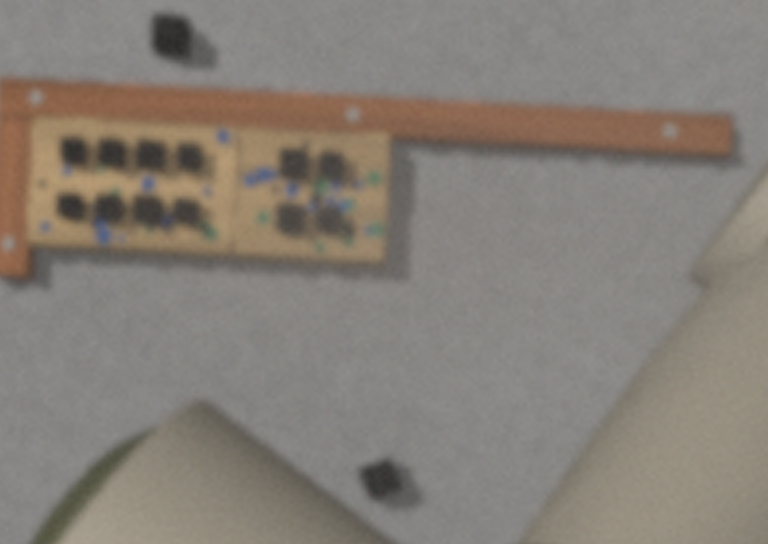

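The row is closed: the long rack touches the stop at col 30, the joint is at col 236, and both are flush on the rail (row 118 to 132). stamp_a (382,478) and stamp_b are unmoved.

```bash
python3 -c "
from rig import ctrl
print(ctrl.finish_job())"
```

```text
the job is handed in; nothing more can be done
None
```

I pushed both racks flush against the rail into one closed row, with the long rack against the end stop, and handed the job in after about 17 s; the judge's result was not shown.

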